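# Lean the baker's peel against the wall to dry

## Task

Take the wooden peel that lies across the dough crate and lean it against the tiled partition to dry: handle end up and resting on the tiles, a flat side towards the wall, blade end standing on the bench right up against the wall side of the batten so that it cannot slide out. Leave it leaning there by itself, without shifting or knocking over the white jar that stands behind the batten or the steel can in the crate.

Things in the scene. Friction and masses are not known exactly. Their poses are not given: they have to be found in the camera images.
- peel_blade (a point): the peel's centre of mass, mid-thickness: grip here. A flat light wooden board 330 mm long, 12 thick, about 0.16 kg: blade 220 x 58 mm, then a straight handle 110 x 28 mm. Axes: x along it to the handle end, y across, z square to its flat face (up at the start). Starts level across two rims of the crate, handle towards the partition; the crate is open and empty under its middle
- peel_foot (a point): middle of the blade's end edge (the foot), 143 mm from peel_blade along its -x, half-way through the thickness; axes as peel_blade
- peel_tip (a point): middle of the handle's end edge, 187 mm from peel_blade along +x, half-way through the thickness; axes as peel_blade
- crate: grey plastic dough crate, an open box fixed to the bench, 250 mm along its x, 260 along its y, 75 high, walls and floor 8 mm thick. Origin: centre of its underside, on the bench; z up. The rims at x = -125 and +125 mm carry the peel, which lies roughly along the crate's x
- partition: the wall: a fixed grey-tiled half-height partition, steel cap, 360 mm wide (its y), 50 thick, 330 high, a wooden batten fixed to the bench in front of it. Origin: on the bench at the foot of the tiled face, mid-width; x points from the room squarely into the wall (the face is x = 0, the open bench is at x < 0), y along the wall, z up
- batten (a point): the batten: a wooden strip fixed on the bench parallel to the wall, 360 mm long (along the partition's y), 25 wide, 20 high. The point is the middle of its side that faces the wall, 10 mm above the bench, 165 mm from the wall's face; axes as the partition. Between batten and wall is bare bench (with the white jar near one end)
- tub: small white ceramic jar with a white lid, 44 mm across and 55 mm high, standing between batten and wall near one end of the partition. Bystander, loose; origin at the centre of its underside
- tin: small plain steel can, 48 mm across and 50 mm high, standing inside the dough crate near its side wall. Bystander, loose; origin at the centre of its underside

How it is judged:
By the outcome, as a careful person would: the job done as asked, in the order asked, and still so for the second after the job is handed in, with the robot touching nothing.
It also fails if it takes over 40 s, if anything falls off the work surface, if the arm or the gripper's body presses on something with over 40 N, if the wrist force passes 120 N, or if a joint passes its speed limit or range.

## Robot

A 7-joint arm with a two-finger parallel gripper is mounted at the origin on the work surface. World frame = base frame: x ahead of the robot, y to its left, z up, the work surface at z = 0. Lengths are in mm, angles in rad, forces in N, time in s.
With the tool pointing down it reaches from about 400 to 875 mm from the base axis. Payload 4.4 kg.
Tool frame: the origin (TCP) lies where the fingers leave the gripper's body, on its centre line; the fingertips stand 73 mm ahead of it and the grasp point (between the pads) lies 54 mm ahead of it; z points along the fingers, y is the line along which they close (so a half turn about z gives the same grasp; the last joint's range is limited). The gripper opens to 85 mm and grips with 20 to 120 N. Pads are 22 mm wide; open, the fingers measure 114 mm over their backs; the gripper's body (76 mm by 85 mm) begins 54 mm behind the grasp point. The pads swing forward as they close: fully open they stand 13 mm farther back than shut.
Start: joints at [-1.392, 0.628, 0.038, 1.517, -0.027, 0.996, -0.02], TCP at [157.513, 630.64, 303.913] pointing down, gripper open.
Joint ranges: [-3.06, 3.06], [-0.37, 2.12], [-1.25, 1.32], [0.18, 2.47], [-1.1, 4.24], [0.23, 1.98], [-2.94, 2.94]. Speed limits (rad/s): [2.57, 2.57, 3.14, 3.14, 3.14, 3.14, 3.14].

## Interface

Orientations are given as [roll, pitch, yaw] about the fixed x, y, z axes, in that order (R = Rz(yaw) Ry(pitch) Rx(roll)).
In Python, from cell import ctrl gives the robot as it stands.
- The arm moves only by the tool send_rows, never from a script. Its argument "rows" is a list that holds one entry, the list of rows, each a list of 6 numbers: the shift along the tool's x, y, z in cm, then the turn, a rotation vector about the tool's x, y, z in rad. In form: [[[tx, ty, tz, wx, wy, wz], ...]]. A call has 1 to 10 rows; each row is the pose to reach, as a shift and turn from the pose commanded when the call began, along the tool's axes at that moment; what a row does not reach only later rows make up. A row lasts 1/10 s, in which the tool goes at most 50 mm and 8.59 degrees, less where a joint would pass 70% of its speed; a pose out of reach is approached as far as the arm can. A call with a gripper value outside its range is refused whole. "grip" is the closure in counts, from 0 (fully open) to 255 (shut), set as the call begins (left out, the last holds). The fingers move at their own pace and stop on an object; the grip force is fixed at half the most. Time passes only in rows, so rows that repeat a pose let the fingers close. It gives the time, the measured TCP pose, the force, the opening and the grip force at its end, in the units of the state.
- ctrl.read_state(): the state, without advancing time (a new reading comes with each control period).
- ctrl.get_image(name): name is "scene" or "top" or "wrist"; returns a dict with "pixels" (400x640x3 uint8, red, green, blue), "fx", "fy", "cx", "cy" (pixels), "D" ([k1, k2, p1, p2, k3] as OpenCV has them; the pictures are not rectified), "extrinsics" (4x4, takes a point from camera to world coordinates); the wrist camera has in their place "mount" (4x4, takes a point from camera to tool coordinates, whose origin is the TCP and whose axes are the flange's). Camera axes: x right, y up, looking along -z (the intrinsics and any distortion apply to the point x, -y, -z); pixel columns grow to the right and rows downward; lengths in mm; the calibration is good to about 2 mm. A picture is of the moment at which its call begins: read the wrist's pose just before it. There is no depth.
- ctrl.finish_job(): hands the job in; it is judged then, once.
The state is a dict: "clock": time; "qpos": joint angles; "qd": joint speeds; "tau": joint torques, N m; "eef_pos": TCP position; "tool_rot": TCP orientation; "force": force on the tool from outside, world axes, zero at the start; "torque": the same for the moment, N m; "width": finger opening in mm; "gripper_force": force on a finger pad.
Only numpy, scipy, OpenCV 4.12 (cv2) and the standard library are available. Lean on these libraries where they do the work, as an engineer would, in place of code of your own. Each camera call takes 0.05 s, during which the arm holds its last target. There are 200 camera calls.

## Working session

There is one attempt and no reset: what is moved stays moved. The work goes in short steps, Python scripts to look and compute and a tool call to move; the robot and the scene stay as the last step left them, time stands still between calls to the robot, and variables do not carry over. Pictures are saved under pics/ and viewed, at most 10 in all, crops included, and the job is handed in when it is done.

Besides the shell and the picture viewer there is one more tool, called after "Request:" by a JSON object that holds its "fn" and its "kwargs", one argument or row to a line. send_rows: Moves the arm, as the interface text tells. Its arguments: {"type":"object","properties":{"rows":{"type":"array","items":{"type":"array","items":{"type":"array","items":{"type":"number"}}}},"grip":{"type":"number"}},"required":["rows"]}

```bash
mkdir -p pics; ls
python3 - <<'E'
from cell import ctrl
import cv2
for n in("scene","top"):
    d=ctrl.get_image(n); cv2.imwrite(f"pics/{n}0.png",d["pixels"][:,:,::-1])
    print(n,d["fx"],d["cx"],d["cy"],d["D"],d["extrinsics"])
print(ctrl.read_state())
E
```

```text
pics
scene 447.2871638657529 321.4899088578514 193.13735282200673 [-0.04510333  0.          0.          0.          0.        ] [[-6.77426217e-01 -6.18862439e-01  3.97621682e-01  1.00520762e+03]
 [ 7.35417387e-01 -5.58059274e-01  3.84358054e-01  4.25130653e+02]
 [-1.59682956e-02  5.52792121e-01  8.33166181e-01  9.97794181e+02]
 [ 0.00000000e+00  0.00000000e+00  0.00000000e+00  1.00000000e+00]]
top 377.65831703587406 315.5945616480076 196.29844444284439 [-0.02227147  0.          0.          0.          0.        ] [[ 3.42366420e-02  9.71476366e-01 -2.34651919e-01  2.98334064e+02]
 [-9.99412393e-01  3.28919677e-02 -9.64302842e-03  1.64067840e+01]
 [-1.64981087e-03  2.34844181e-01  9.72031630e-01  1.14136336e+03]
 [ 0.00000000e+00  0.00000000e+00  0.00000000e+00  1.00000000e+00]]
{'clock': 0.1, 'qpos': array([-1.3917772 ,  0.62924519,  0.03840997,  1.51825854, -0.02697824,
        0.99627038, -0.02001693]), 'qd': array([ 9.77223300e-05, -1.38870540e-04, -6.87046769e-05, -2.76660728e-03,
        2.16551241e-03,  1.57579056e-03,  5.48397624e-04]), 'tau': array([ 4.29152526e-03, -5.64523387e+01,  1.23039946e+00, -1.93972725e+01,
        1.11842100e-02,  5.39739951e-03,  2.16930874e-05]), 'eef_pos': array([157.40021718, 630.21818703, 303.08879462]), 'tool_rot': array([-3.13992818e+00,  1.36452478e-05,  2.89679681e+00]), 'force': array([ 0.89377581,  0.2813595 , -0.35648564]), 'torque': array([ 0.03758682, -0.02478077, -0.00475234]), 'gripper_force': 0.0, 'width': 85.14716408174263}
```

View pics/scene0.png

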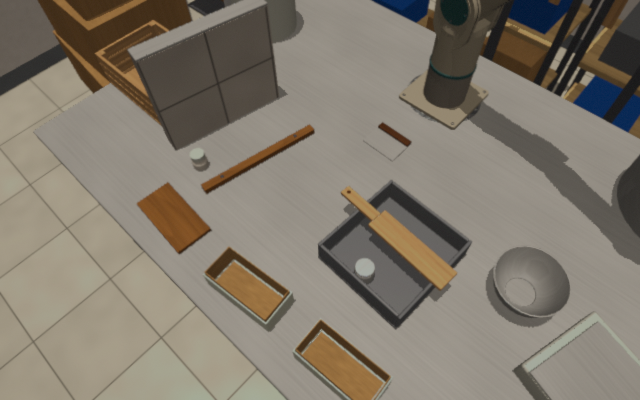

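View pics/top0.png

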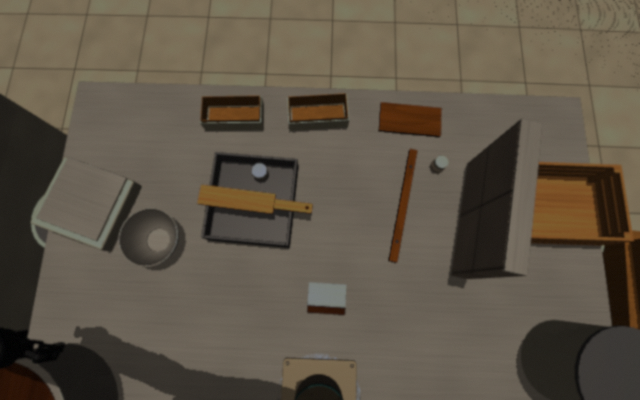

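The scene view shows the peel from about (350,190) at the handle to (445,275) at the blade, the batten (205,187)-(312,130), the jar at (198,157) and the can at (365,268). In the top view the peel runs (199,197)-(312,208), the batten (412,150)-(393,260), the jar is at (441,163), the can at (260,172) and the wall stands right of the batten.

```bash
cat > h.py <<'E'
import numpy as np, cv2
from cell import ctrl
from scipy.spatial.transform import Rotation as R
def ray(d,uv,E=None):
    E=d["extrinsics"] if E is None else E
    K=np.array([[d["fx"],0,d["cx"]],[0,d["fy"],d["cy"]],[0,0,1]])
    n=cv2.undistortPoints(np.array(uv,float).reshape(-1,1,2),K,np.array(d["D"],float))[:,0]
    v=np.c_[n[:,0],-n[:,1],-np.ones(len(n))]@E[:3,:3].T
    return E[:3,3],v
def plane(d,uv,z,E=None):
    o,v=ray(d,uv,E); return o+v*((z-o[2])/v[:,2])[:,None]
def cont(d,x0,y0,x1,y1,hlo,hhi,smin,vmin):
    h=cv2.cvtColor(d["pixels"],cv2.COLOR_RGB2HSV)
    m=cv2.inRange(h,(hlo,smin,vmin),(hhi,255,255)); k=np.zeros_like(m); k[y0:y1,x0:x1]=m[y0:y1,x0:x1]
    c=cv2.findContours(k,cv2.RETR_EXTERNAL,cv2.CHAIN_APPROX_NONE)[0]
    return max(c,key=cv2.contourArea)[:,0].astype(float)
def pose():
    s=ctrl.read_state(); return s["eef_pos"],R.from_euler('xyz',s["tool_rot"]).as_matrix(),s
E
python3 - <<'E'
from h import *
np.set_printoptions(precision=1,suppress=True)
for n,bp,bb in(("top",(180,175,330,235),(380,140,425,270)),("scene",(335,180,465,295),(195,120,320,195))):
    d=ctrl.get_image(n)
    for nm,b,z in(("peel",bp,87),("batten",bb,20)):
        h=cv2.cvtColor(d["pixels"],cv2.COLOR_RGB2HSV)
        c=cont(d,*b,5,28,90,50)
        w=plane(d,c,z)[:,:2].astype(np.float32)
        print(n,nm,len(c),cv2.minAreaRect(c.astype(np.float32)))
        r=cv2.minAreaRect(w); print(r); print(cv2.boxPoints(r))
d=ctrl.get_image("top")
print("crate rim",plane(d,[(216,154),(298,158),(293,247),(205,242)],75))
print("tub lid",plane(d,[(441,162)],55),"tin",plane(d,[(260,170)],50))
print("wall foot",plane(d,[(453,275)],0), "cap",plane(d,[(522,121),(541,122),(526,275),(505,274)],330))
d=ctrl.get_image("scene")
print("tub",plane(d,[(198,154)],55),"tin",plane(d,[(365,266)],50),"wallfoot",plane(d,[(172,145),(279,98)],0),"cap",plane(d,[(132,50),(268,2)],330))
E
```

```text
top peel 256 ((254.8725128173828, 201.2328338623047), (115.30609893798828, 21.269689559936523), 7.666804790496826)
((532.5772094726562, 200.86434936523438), (331.8758850097656, 62.41307830810547), 84.07067108154297)
[[484.4  39. ]
 [546.5  32.6]
 [580.8 362.7]
 [518.7 369.1]]
top batten 236 ((402.739990234375, 205.17999267578125), (9.391485214233398, 114.93389129638672), 10.304845809936523)
((556.8306274414062, -239.79527282714844), (27.79707145690918, 361.62640380859375), 78.75263214111328)
[[ 376.8 -218.2]
 [ 731.5 -288.7]
 [ 736.9 -261.4]
 [ 382.2 -190.9]]
scene peel 244 ((396.80767822265625, 234.46153259277344), (139.71414184570312, 26.23423957824707), 42.27368927001953)
((539.4356689453125, 200.47625732421875), (328.685302734375, 63.47024917602539), 84.75193786621094)
[[492.8  39.7]
 [556.   33.9]
 [586.1 361.2]
 [522.9 367. ]]
scene batten 231 ((257.6398620605469, 158.1413116455078), (10.388069152832031, 125.29119873046875), 60.72474670410156)
((563.4200439453125, -235.20297241210938), (35.5249137878418, 358.5844421386719), 78.71464538574219)
[[ 384.1 -217.5]
 [ 735.8 -287.7]
 [ 742.7 -252.9]
 [ 391.1 -182.7]]
crate rim [[675.8 329.3  75. ]
 [671.3  83.4  75. ]
 [406.9  85.5  75. ]
 [412.2 335.2  75. ]]
tub lid [[ 680.4 -349.2   55. ]] tin [[637.9 198.2  50. ]]
wall foot [[ 347.4 -388.3    0. ]] cap [[ 691.6 -451.8  330. ]
 [ 690.8 -496.6  330. ]
 [ 337.9 -426.9  330. ]
 [ 338.6 -382.1  330. ]]
tub [[ 685.9 -344.9   55. ]] tin [[633.6 198.   50. ]] wallfoot [[ 697.4 -473.9   -0. ]
 [ 355.1 -376.4    0. ]] cap [[ 687.9 -484.1  330. ]
 [ 348.8 -378.8  330. ]]
```

```bash
cat >> h.py <<'E'
def toolR(az_deg,tilt_deg):
    "az: heading of peel x; tilt>0 leans the fingers toward peel +x"
    a,t=np.radians([az_deg,tilt_deg]); p=np.array([np.cos(a),np.sin(a),0]); Y=np.array([-p[1],p[0],0])
    Z=np.array([0,0,-np.cos(t)])+np.sin(t)*p
    return np.c_[np.cross(Y,Z),Y,Z]
def goal(g,Rt,back=0,ahead=54):
    "row reaching grasp point g with orientation Rt"
    p,Rc,s=pose(); tcp=np.array(g)-(ahead+back)*Rt[:,2]
    return np.round(np.r_[Rc.T@(tcp-p)/10,R.from_matrix(Rc.T@Rt).as_rotvec()],3),tcp
E
python3 - <<'E'
from h import *
print(*goal([537,222.5,81],toolR(-95.6,-30),100)); print(toolR(-95.6,-30))
E
```

```text
[-47.836 -37.997   8.947  -0.373   0.432   1.389] [529.48611672 145.8674902  214.36791218]
[[ 0.08450927  0.9952274   0.04879145]
 [ 0.86189221 -0.0975829   0.4976137 ]
 [ 0.5         0.         -0.8660254 ]]
```

Request:
{"fn": "send_rows", "kwargs": {
  "rows": [
    [[-47.8,-38.0,8.9,-0.373,0.432,1.389],[-47.8,-38.0,8.9,-0.373,0.432,1.389],[-47.8,-38.0,8.9,-0.373,0.432,1.389],[-47.8,-38.0,8.9,-0.373,0.432,1.389],[-47.8,-38.0,8.9,-0.373,0.432,1.389],[-47.8,-38.0,8.9,-0.373,0.432,1.389],[-47.8,-38.0,8.9,-0.373,0.432,1.389],[-47.8,-38.0,8.9,-0.373,0.432,1.389],[-47.8,-38.0,8.9,-0.373,0.432,1.389],[-47.8,-38.0,8.9,-0.373,0.432,1.389]]
  ],
  "grip": 0
}}

```text
clock: 1.3
eef_pos: [460.2, 236.0, 231.8]
tool_rot: [3.141, -0.526, 1.468]
force: [0.7, 0.5, 0.5]
width: 85.4
gripper_force: 0.0
```

Run:
```python
from h import *
print(*goal([537,222.5,81],toolR(-95.6,-30),100)); s=pose()[2]; print(s["clock"],s["qpos"],s["eef_pos"])
```

```text
[-8.013e+00  7.824e+00 -2.637e+00  3.000e-03 -3.000e-03 -5.000e-03] [529.48611672 145.8674902  214.36791218]
1.3 [-0.09327946  0.55135792 -0.26076466  2.14098277 -0.97611944  0.41972497
  0.48962181] [460.17397609 236.0258046  231.80321646]
```

Request:
{"fn": "send_rows", "kwargs": {
  "rows": [
    [[-8.0,7.8,-2.6,0,0,0],[-8.0,7.8,-2.6,0,0,0],[-8.0,7.8,-2.6,0,0,0],[-8.0,7.8,-2.6,0,0,0],[-8.0,7.8,-2.6,0,0,0]]
  ]
}}

```text
clock: 1.8
eef_pos: [527.3, 150.0, 214.4]
tool_rot: [-3.141, -0.525, 1.475]
force: [-0.5, 0.9, 0.2]
width: 85.5
gripper_force: 0.0
```

Run:
```python
from h import *
print(*goal([537,222.5,81],toolR(-95.6,-30),100)); p,Rc,s=pose(); print(s["clock"],s["qpos"],s["eef_pos"])
d=ctrl.get_image("wrist"); cv2.imwrite("pics/w1.png",d["pixels"][:,:,::-1])
T=np.eye(4);T[:3,:3]=Rc;T[:3,3]=p;E=T@d["mount"]; np.save("w1E.npy",E)
c=cont(d,0,0,640,400,8,28,90,50)
w=plane(d,c,87,E)[:,:2].astype(np.float32); r=cv2.minAreaRect(w); print(len(c),r,cv2.boxPoints(r))
```

```text
[-0.337  0.252 -0.188 -0.002 -0.002  0.002] [529.48611672 145.8674902  214.36791218]
1.8 [ 0.03370458  0.63158749 -0.16370506  2.003441   -0.84305331  0.57613589
  0.54372078] [527.34452572 149.95079847 214.43122392]
2184 ((537.3772583007812, 245.1591796875), (234.9261932373047, 57.731658935546875), 84.4625015258789) [[497.31128 131.02972]
 [554.77356 125.45878]
 [577.44324 359.28864]
 [519.98096 364.8596 ]]
```

View pics/w1.png

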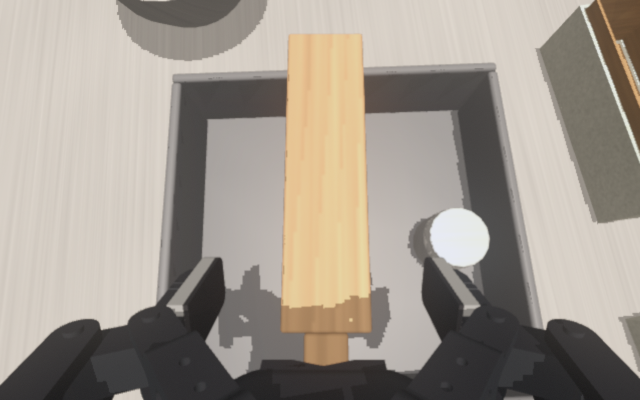

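The wrist view shows the blade at columns 283-370, rows 34-332, centred between the fingers (about 215 and 430), with the can clear at (458,238). The blade width measures 57.7 mm, as given.

Run:
```python
from h import *
print(*goal([535,220,81],toolR(-95.5,-30),0,51))
```

```text
[-6.590e-01  1.630e-01  9.957e+00 -2.000e-03 -2.000e-03  2.000e-03] [532.55593331 194.61739694 125.16729559]
```

Request:
{"fn": "send_rows", "kwargs": {
  "rows": [
    [[-0.65,0.16,2,0,0,0],[-0.65,0.16,5,0,0,0],[-0.65,0.16,8,0,0,0],[-0.65,0.16,9.9,0,0,0],[-0.65,0.16,9.9,0,0,0],[-0.65,0.16,9.9,0,0,0]]
  ]
}}

```text
clock: 2.45
eef_pos: [533.3, 193.5, 125.9]
tool_rot: [-3.141, -0.525, 1.476]
force: [-0.2, -0.2, -0.5]
width: 85.6
gripper_force: 0.0
```

Request:
{"fn": "send_rows", "kwargs": {
  "rows": [
    [[0,0,0,0,0,0],[0,0,0,0,0,0],[0,0,0,0,0,0],[0,0,0,0,0,0],[0,0,0,0,0,0],[0,0,0,0,0,0],[0,0,0,0,0,0],[0,0,0,0,0,0],[0,0,0,0,0,0],[0,0,0,0,0,0]]
  ],
  "grip": 255
}}

```text
clock: 3.45
eef_pos: [534.6, 191.8, 126.7]
tool_rot: [3.139, -0.525, 1.475]
force: [-0.2, -1.3, 3.7]
width: 56.9
gripper_force: 63.7
```

Run:
```python
from h import *
p,Rc,s=pose(); print(s["clock"],s["qpos"],p,s["force"]); print(Rc.T@np.array([0,0,12]))
print(goal([535,220,81],toolR(-95.5,-30),0,51))
```

```text
3.45 [ 0.03883864  0.8094636  -0.29643772  2.01053095 -0.97912515  0.35556427
  0.67817998] [534.55732764 191.82224912 126.73159579] [-0.24873674 -1.25815106  3.65769288]
[  6.01117641   0.02622389 -10.38581102]
(array([ 0.146, -0.227,  0.265,  0.002, -0.001,  0.001]), array([532.55593331, 194.61739694, 125.16729559]))
```

```bash
cat >> h.py <<'E'
N=np.array([np.cos(np.radians(-101.25)),np.sin(np.radians(-101.25)),0]); T=np.array([-N[1],N[0],0])
NB=139.7 # n of batten's wall side; wall face NB+165
def peelR(az,th):
    a,t=np.radians([az,th]); h=np.array([np.cos(a),np.sin(a),0]); z=np.array([0,0,1.])
    X=np.cos(t)*h+np.sin(t)*z; Z=-np.sin(t)*h+np.cos(t)*z
    return np.c_[X,np.cross(Z,X),Z]
def place(t,dn,dz,th):
    "peel pose: lower wall-side corner at NB+12 sin+dn, height dz"
    P=peelR(-101.25,th); n=NB+12*np.sin(np.radians(th))+dn
    c=t*T+n*N+[0,0,dz]; return c+143*P[:,0]+6*P[:,2],P
def row(com,P):
    G=np.load("grasp.npy"); p,Rc,s=pose()
    Rt=P@G[:3,:3]; tcp=com+P@G[:3,3]
    return np.round(np.r_[Rc.T@(tcp-p)/10,R.from_matrix(Rc.T@Rt).as_rotvec()],3),tcp
E
python3 - <<'E'
from h import *
p,Rc,s=pose(); P=peelR(-95.5,0); G=np.eye(4); G[:3,:3]=P.T@Rc; G[:3,3]=P.T@(p-[535,220,81]); np.save("grasp.npy",G); print(G)
print(place(575,8,70,66),row(*place(575,8,70,66)))
E
```

```text
[[-8.65486855e-01  6.65881046e-04 -5.00931193e-01  2.80904544e+01]
 [-5.18387575e-04  9.99997390e-01  2.22493020e-03  2.26008335e+00]
 [ 5.00931367e-01  2.18532435e-03 -8.65484252e-01  4.57315958e+01]
 [ 0.00000000e+00  0.00000000e+00  0.00000000e+00  1.00000000e+00]]
(array([ 522.72024768, -319.46062039,  203.0774203 ]), array([[-0.07935038,  0.98078528,  0.17822388],
       [-0.39892131, -0.19509032,  0.89599194],
       [ 0.91354546,  0.        ,  0.40673664]])) (array([-3.5512e+01,  4.3090e+00, -3.4478e+01,  6.0000e-03, -1.1510e+00,
        1.0300e-01]), array([ 530.85837819, -290.13228058,  247.34004305]))
```

Request:
{"fn": "send_rows", "kwargs": {
  "rows": [
    [[1,0,-1.7,0,0,0],[3,0,-5.2,0,0,0],[5.5,0,-9.5,0,0,0],[8,0,-13.9,0,0,0],[8,0,-13.9,0,0,0],[8,0,-13.9,0,0,0]]
  ]
}}

```text
clock: 4.05
eef_pos: [534.3, 191.7, 287.4]
tool_rot: [3.137, -0.524, 1.477]
force: [-0.7, 0.3, -2.8]
width: 56.9
gripper_force: 65.0
```

Run:
```python
from h import *
print(row(*place(575,8,70,66)),pose()[2]["qpos"])
```

```text
(array([-4.3564e+01,  4.2740e+00, -2.0536e+01,  8.0000e-03, -1.1510e+00,
        1.0400e-01]), array([ 530.85837819, -290.13228058,  247.34004305])) [-0.10925281  0.52034726 -0.06870572  1.92649591 -0.77486521  0.70268194
  0.3438608 ]
```

Request:
{"fn": "send_rows", "kwargs": {
  "rows": [
    [[-43.5,4.3,-20.5,0.008,-1.151,0.104],[-43.5,4.3,-20.5,0.008,-1.151,0.104],[-43.5,4.3,-20.5,0.008,-1.151,0.104],[-43.5,4.3,-20.5,0.008,-1.151,0.104],[-43.5,4.3,-20.5,0.008,-1.151,0.104],[-43.5,4.3,-20.5,0.008,-1.151,0.104],[-43.5,4.3,-20.5,0.008,-1.151,0.104],[-43.5,4.3,-20.5,0.008,-1.151,0.104]]
  ]
}}

```text
clock: 4.85
eef_pos: [531.0, -206.4, 250.3]
tool_rot: [-3.135, 0.632, 1.383]
force: [1.5, 0.1, -2.7]
width: 57.0
gripper_force: 64.9
```

Run:
```python
from h import *
print(row(*place(575,8,70,66)),pose()[2]["qpos"],pose()[2]["eef_pos"])
```

```text
(array([-6.464e+00,  1.589e+00,  5.086e+00, -4.000e-03,  5.000e-03,
        6.000e-03]), array([ 530.85837819, -290.13228058,  247.34004305])) [-0.41611231  0.77494361  0.73935338  1.87118082  0.22515594  0.67943606
 -0.201096  ] [ 530.976231   -206.40900082  250.27240695]
```

Request:
{"fn": "send_rows", "kwargs": {
  "rows": [
    [[-6.4,1.6,5.1,0,0,0],[-6.4,1.6,5.1,0,0,0],[-6.4,1.6,5.1,0,0,0],[-6.4,1.6,5.1,0,0,0],[-6.4,1.6,5.1,0,0,0]]
  ]
}}

```text
clock: 5.35
eef_pos: [530.9, -288.5, 247.1]
tool_rot: [-3.136, 0.626, 1.38]
force: [0.8, 0.1, -1.6]
width: 57.1
gripper_force: 65.0
```

Run:
```python
from h import *
print(row(*place(575,8,4,66)),pose()[2]["qpos"],pose()[2]["eef_pos"])
for n in("scene","top"):
    d=ctrl.get_image(n); cv2.imwrite(f"pics/{n}1.png",cv2.resize(d["pixels"][:,:,::-1][0:260,90:410] if n=="scene" else d["pixels"][:,:,::-1][90:320,350:610],None,fx=2.4,fy=2.3))
# predicted foot/tip by grasp
p,Rc,s=pose(); G=np.load("grasp.npy"); P=Rc@G[:3,:3].T; c=p-P@G[:3,3]; print("foot",c-143*P[:,0],"tip",c+187*P[:,0])
```

```text
(array([ 3.727e+00,  5.100e-02,  5.419e+00, -4.000e-03, -1.000e-03,
        4.000e-03]), array([ 530.85837819, -290.13228058,  181.34004305])) [-0.25351975  0.78529471  0.71769579  1.83751776  0.24484577  0.61396723
 -0.10513456] [ 530.94870196 -288.54888979  247.09276124]
foot [ 533.81981705 -260.32645701   72.91113506] tip [ 509.23355247 -392.47055146  374.29702374]
```

View pics/scene1.png

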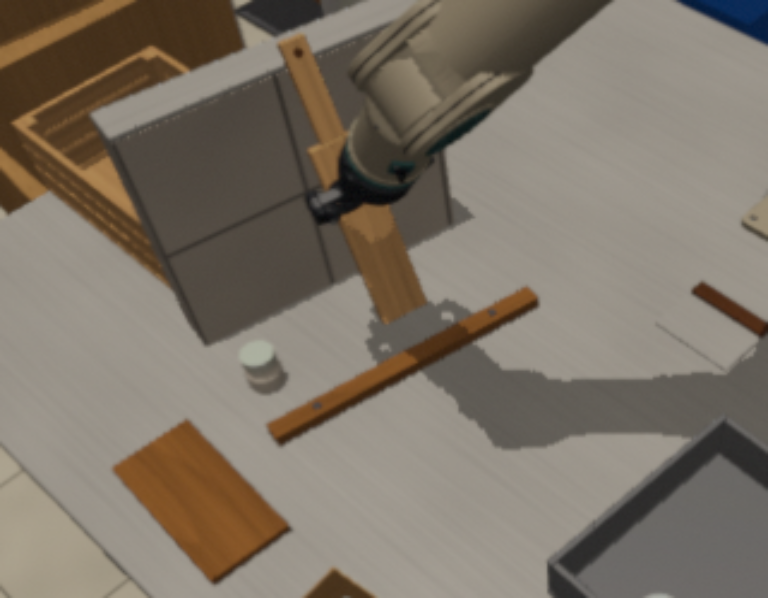

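View pics/top1.png

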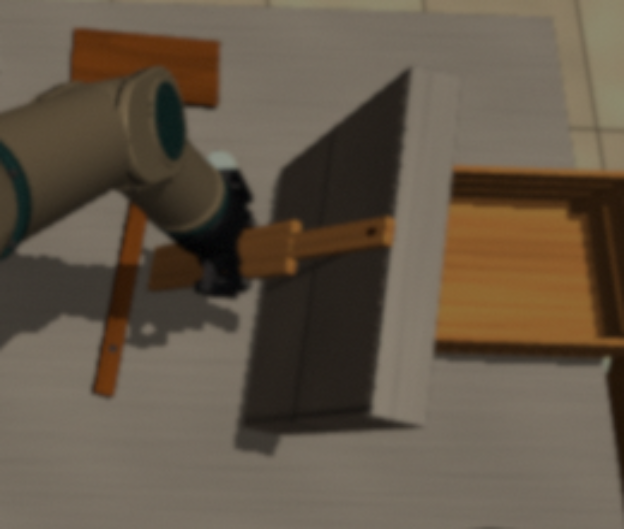

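The scene crop shows the foot edge at (385,322)-(427,303), still above the batten's wall side, the tip against the wall's upper part and the jar clear at (258,360). The top crop shows the foot edge at about (149,247)-(149,290) and the handle tip at (388,230), close to the face.

Run:
```python
from h import *
d=ctrl.get_image("scene");e=ctrl.get_image("top")
o1,v1=ray(d,[(259.2,135.9)]);o2,v2=ray(e,[(412,206.5)])
A=np.c_[v1[0],-v2[0]]; k=np.linalg.lstsq(A,o2-o1,rcond=None)[0]
print(o1+k[0]*v1[0],o2+k[1]*v2[0])
print("z75:",plane(d,[(259.2,135.9)],75.4),plane(e,[(412,206.5)],75.4))
```

```text
[ 538.17977863 -256.83924813   69.61925793] [ 536.32110913 -254.04735826   68.50315964]
z75: [[ 541.08846256 -252.59188915   75.4       ]] [[ 534.7912186  -252.30875425   75.4       ]]
```

Request:
{"fn": "send_rows", "kwargs": {
  "rows": [
    [[1.1,0.0,2.6,0,0,0],[2.4,0.0,4.4,0,0,0],[2.9,0.0,4.95,0,0,0],[2.9,0.0,4.95,0,0,0],[2.9,0.0,4.95,0,0,0]]
  ]
}}

```text
clock: 6.05
eef_pos: [530.5, -295.5, 192.4]
tool_rot: [-3.14, 0.628, 1.377]
force: [0.2, 0.4, -1.4]
width: 56.9
gripper_force: 65.0
```

Request:
{"fn": "send_rows", "kwargs": {
  "rows": [
    [[0.11,0,0.16,0,0,0],[0.17,0,0.245,0,0,0],[0.23,0,0.33,0,0,0],[0.23,0,0.33,0,0,0]]
  ]
}}

```text
clock: 6.45
eef_pos: [529.9, -295.6, 187.7]
tool_rot: [-3.139, 0.628, 1.377]
force: [-0.2, 0.8, -1.2]
width: 56.6
gripper_force: 65.0
```

Request:
{"fn": "send_rows", "kwargs": {
  "rows": [
    [[0.11,0,0.165,0,0,0],[0.23,0,0.33,0,0,0],[0.23,0,0.33,0,0,0]]
  ]
}}

```text
clock: 6.75
eef_pos: [529.7, -295.5, 183.2]
tool_rot: [-3.138, 0.628, 1.377]
force: [-0.8, -0.2, -1.6]
width: 56.8
gripper_force: 65.0
```

Request:
{"fn": "send_rows", "kwargs": {
  "rows": [
    [[0.06,0,0.08,0,0,0],[0.11,0,0.165,0,0,0],[0.11,0,0.165,0,0,0]]
  ]
}}

```text
clock: 7.05
eef_pos: [529.7, -295.7, 181.4]
tool_rot: [-3.139, 0.628, 1.377]
force: [-0.1, -0.5, -3.0]
width: 56.8
gripper_force: 65.0
```

Request:
{"fn": "send_rows", "kwargs": {
  "rows": [
    [[0.06,0,0.08,0,0,0],[0.11,0,0.165,0,0,0],[0.11,0,0.165,0,0,0]]
  ]
}}

```text
clock: 7.35
eef_pos: [529.8, -296.1, 179.9]
tool_rot: [-3.139, 0.628, 1.377]
force: [0.3, -0.2, -0.2]
width: 57.1
gripper_force: 65.2
```

Request:
{"fn": "send_rows", "kwargs": {
  "rows": [
    [[0.06,0,0.08,0,0,0],[0.09,0,0.125,0,0,0],[0.09,0,0.125,0,0,0]]
  ]
}}

```text
clock: 7.65
eef_pos: [529.6, -296.9, 179.3]
tool_rot: [-3.14, 0.63, 1.376]
force: [-2.0, 0.2, 5.7]
width: 56.5
gripper_force: 65.5
```

Request:
{"fn": "send_rows", "kwargs": {
  "rows": [
    [[0.06,0,0.08,0,0,0],[0.06,0,0.08,0,0,0],[0.06,0,0.08,0,0,0]]
  ]
}}

```text
clock: 7.95
eef_pos: [529.5, -297.5, 178.9]
tool_rot: [-3.14, 0.631, 1.375]
force: [-1.5, -0.5, 10.4]
width: 57.0
gripper_force: 65.7
```

Request:
{"fn": "send_rows", "kwargs": {
  "rows": [
    [[-0.06,0,-0.08,0,0,0],[0.12,0,-0.22,0,0,0],[0.3,0,-0.34,0,0,0],[0.3,0,-0.34,0,0,0]]
  ]
}}

```text
clock: 8.35
eef_pos: [530.3, -293.6, 180.0]
tool_rot: [-3.14, 0.631, 1.375]
force: [-1.3, -3.0, 6.6]
width: 57.1
gripper_force: 65.6
```

Request:
{"fn": "send_rows", "kwargs": {
  "rows": [
    [[0.16,0,-0.12,0,0,0],[0.24,0,-0.175,0,0,0],[0.24,0,-0.175,0,0,0]]
  ]
}}

```text
clock: 8.65
eef_pos: [530.8, -290.9, 180.0]
tool_rot: [-3.14, 0.632, 1.374]
force: [-1.7, -4.0, 7.5]
width: 56.8
gripper_force: 65.7
```

Request:
{"fn": "send_rows", "kwargs": {
  "rows": [
    [[0.08,0,-0.06,0,0,0],[0.16,0,-0.12,0,0,0],[0.16,0,-0.12,0,0,0]]
  ]
}}

```text
clock: 8.95
eef_pos: [531.3, -288.7, 179.9]
tool_rot: [-3.14, 0.631, 1.375]
force: [-1.8, -3.0, 8.6]
width: 56.8
gripper_force: 65.7
```

Request:
{"fn": "send_rows", "kwargs": {
  "rows": [
    [[0.14,0,-0.16,0,0,0],[0.29,0,-0.27,0,0,0],[0.29,0,-0.27,0,0,0]]
  ]
}}

```text
clock: 9.25
eef_pos: [532.3, -284.0, 179.8]
tool_rot: [-3.14, 0.63, 1.376]
force: [-0.5, -3.1, 6.9]
width: 57.2
gripper_force: 65.7
```

Request:
{"fn": "send_rows", "kwargs": {
  "rows": [
    [[0.08,0,-0.06,0,0,0],[0.16,0,-0.12,0,0,0],[0.16,0,-0.12,0,0,0]]
  ]
}}

```text
clock: 9.55
eef_pos: [532.5, -282.8, 180.2]
tool_rot: [-3.14, 0.631, 1.375]
force: [-2.0, -5.0, 7.0]
width: 57.0
gripper_force: 65.7
```

Request:
{"fn": "send_rows", "kwargs": {
  "rows": [
    [[0.08,0,-0.06,0,0,0],[0.16,0,-0.12,0,0,0],[0.16,0,-0.12,0,0,0]]
  ]
}}

```text
clock: 9.85
eef_pos: [532.7, -281.6, 180.6]
tool_rot: [-3.14, 0.632, 1.375]
force: [-1.1, -6.6, 7.0]
width: 56.7
gripper_force: 65.7
```

Run:
```python
from h import *
p,Rc,s=pose(); G=np.load("grasp.npy"); P=Rc@G[:3,:3].T; c=p-P@G[:3,3]
f=c-143*P[:,0]-6*P[:,2]; tip=c+187*P[:,0]-6*P[:,2]
print("theta",np.degrees(np.arcsin(P[2,0])),"az",np.degrees(np.arctan2(P[1,0],P[0,0])),"corner n,t,z",f@N-NB,f@T,f[2],"tip to wall",NB+165-tip@N)
for dg in(2,3,4,5,6):
    w=np.radians(dg)*Rc[:,1]; Q=R.from_rotvec(w).as_matrix(); print(dg,np.round(np.r_[Rc.T@(f+Q@(p-f)-p)/10,0,np.radians(dg),0],3), 330*np.cos(np.arcsin((Q@P)[2,0]))-330*P[:,0]@N)
```

```text
theta 66.28726998221217 az -101.06321715100417 corner n,t,z 11.113841439215548 574.762299120638 3.1839225224818835 tip to wall 21.176964670714256
2 [-0.448  0.     0.434  0.     0.035  0.   ] 10.464293553461204
3 [-0.666  0.     0.657  0.     0.052  0.   ] 15.631468262275035
4 [-0.88  -0.     0.884  0.     0.07   0.   ] 20.75345981465739
5 [-1.091  0.     1.114  0.     0.087  0.   ] 25.82870772337651
6 [-1.297  0.     1.348  0.     0.105  0.   ] 30.855665776645793
```

Request:
{"fn": "send_rows", "kwargs": {
  "rows": [
    [[-0.22,0,0.215,0,0.0175,0],[-0.45,0,0.435,0,0.035,0],[-0.67,0,0.66,0,0.052,0],[-0.67,0,0.66,0,0.052,0]]
  ]
}}

```text
clock: 10.25
eef_pos: [530.7, -291.2, 179.0]
tool_rot: [-3.141, 0.579, 1.373]
force: [-1.3, -6.5, 7.3]
width: 56.8
gripper_force: 65.6
```

Request:
{"fn": "send_rows", "kwargs": {
  "rows": [
    [[-0.11,0,0.11,0,0.0087,0],[-0.21,0,0.225,0,0.0175,0],[-0.21,0,0.225,0,0.0175,0]]
  ]
}}

```text
clock: 10.55
eef_pos: [530.1, -294.1, 178.4]
tool_rot: [-3.141, 0.562, 1.373]
force: [-1.9, -6.3, 7.5]
width: 56.8
gripper_force: 65.6
```

Request:
{"fn": "send_rows", "kwargs": {
  "rows": [
    [[-0.11,0,0.11,0,0.0087,0],[-0.21,0,0.23,0,0.0175,0],[-0.21,0,0.23,0,0.0175,0]]
  ]
}}

```text
clock: 10.85
eef_pos: [529.7, -296.6, 178.0]
tool_rot: [-3.141, 0.545, 1.374]
force: [-2.8, -2.1, 12.2]
width: 57.0
gripper_force: 66.4
```

Run:
```python
from h import *
p,Rc,s=pose(); G=np.load("grasp.npy"); P=Rc@G[:3,:3].T; c=p-P@G[:3,3]
f=c-143*P[:,0]-6*P[:,2]; tip=c+187*P[:,0]-6*P[:,2]
print("theta",np.degrees(np.arcsin(P[2,0])),"corner n,t,z",f@N-NB,f@T,f[2],"tip to wall",NB+165-tip@N,s["force"],s["torque"])
for n in("scene","top"):
    d=ctrl.get_image(n); cv2.imwrite(f"pics/{n}2.png",cv2.resize(d["pixels"][:,:,::-1][0:200,130:330] if n=="scene" else d["pixels"][:,:,::-1][110:290,380:580],None,fx=3,fy=3))
```

```text
theta 61.260078048456634 corner n,t,z 10.946863138264433 574.8428486456321 3.142895746014343 tip to wall -4.622007006702631 [-2.80157997 -2.09536648 12.21842896] [-1.78901521  0.64641583 -0.06481796]
```

View pics/scene2.png

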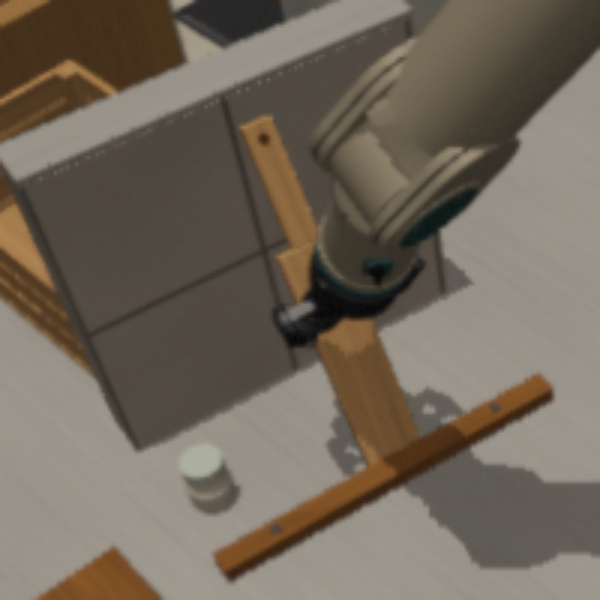

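The foot edge stands at (370,470)-(420,435) against the batten's wall side, the handle tip (258,125) is at the tiles, and the jar (205,470) is untouched. The force step and geometry (tip at the wall, corner at the batten) agree, so I release.

Request:
{"fn": "send_rows", "kwargs": {
  "rows": [
    [[0,0,0,0,0,0],[0,0,0,0,0,0],[0,0,0,0,0,0],[0,0,0,0,0,0],[0,0,0,0,0,0],[0,0,0,0,0,0],[0,0,0,0,0,0],[0,0,0,0,0,0]]
  ],
  "grip": 0
}}

```text
clock: 11.75
eef_pos: [530.2, -293.8, 175.6]
tool_rot: [-3.139, 0.541, 1.377]
force: [0.3, -0.3, -0.5]
width: 85.4
gripper_force: 0.0
```

Run:
```python
from h import *
p,Rc,s=pose(); print(p,s["force"],s["width"],Rc)
d=ctrl.get_image("wrist"); cv2.imwrite("pics/w2.png",d["pixels"][:,:,::-1])
```

```text
[ 530.22836438 -293.78642999  175.63551452] [ 0.2850582  -0.30583629 -0.47598449] 85.44375208691227 [[ 0.16534377  0.98099628 -0.10152706]
 [ 0.84114736 -0.19401693 -0.50480545]
 [-0.51491024 -0.00193278 -0.85724192]]
```

View pics/w2.png

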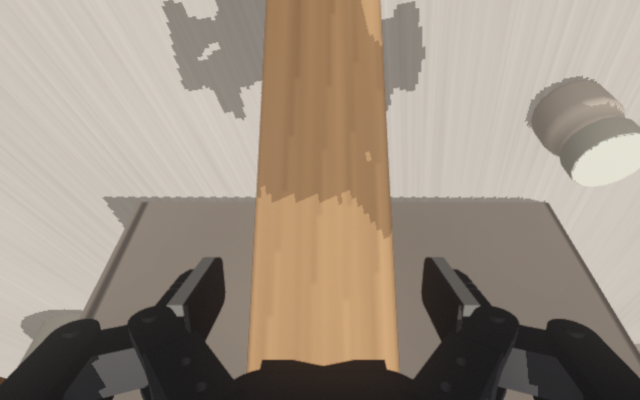

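The open fingers (about columns 220 and 425) clear both blade edges (250-392), and the force is zero, so I back out along the tool axis.

Request:
{"fn": "send_rows", "kwargs": {
  "rows": [
    [[0,0,-1.5,0,0,0],[0,0,-4,0,0,0],[0,0,-8,0,0,0],[0,0,-12,0,0,0],[0,0,-16,0,0,0],[0,0,-20,0,0,0],[0,0,-20,0,0,0],[0,0,-20,0,0,0]]
  ]
}}

```text
clock: 12.6
eef_pos: [550.9, -191.9, 348.3]
tool_rot: [3.141, 0.54, 1.377]
force: [-0.2, -0.4, 0.2]
width: 85.2
gripper_force: 0.0
```

Request:
{"fn": "send_rows", "kwargs": {
  "rows": [
    [[4,0,0,0,0,0],[8,0,0,0,0,0],[12,0,0,0,0,0],[12,0,0,0,0,0],[12,0,0,0,0,0]]
  ]
}}

```text
clock: 13.1
eef_pos: [569.5, -91.8, 284.0]
tool_rot: [-3.135, 0.543, 1.379]
force: [-0.8, -0.9, 0.1]
width: 85.7
gripper_force: 0.0
```

Run:
```python
from h import *
d=ctrl.get_image("scene"); e=ctrl.get_image("top")
a=cv2.resize(d["pixels"][:,:,::-1][0:300,130:430],None,fx=1.33,fy=1.33); b=cv2.resize(e["pixels"][:,:,::-1][110:310,380:580],(a.shape[0],a.shape[0]))
cv2.imwrite("pics/fin.png",np.hstack([a,b])); print(pose()[2]["clock"],pose()[0])
```

```text
13.2 [569.54798575 -93.866475   285.57863376]
```

View pics/fin.png

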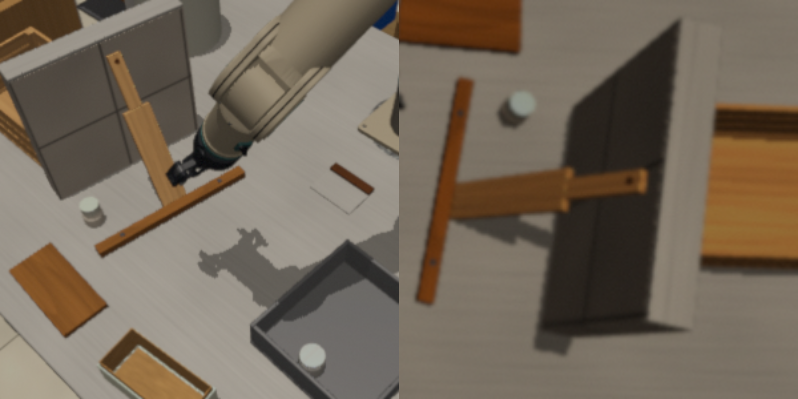

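The peel leans by itself. In the top half of the picture its foot at (452,200) meets the batten edge and its tip (645,180) is on the tiles. The jar and can stand where they were, and the gripper is clear.

```bash
python3 -c "
from cell import ctrl
print(ctrl.finish_job())"
```

```text
the job is handed in; nothing more can be done
None
```

The peel leans by itself against the tiles, handle end up, with its foot against the wall side of the batten; the jar and the can still stand, with no shift visible in the last picture, and the job was handed in at about 13 s.

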